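Put the two instrument soak jars back together

ROBOT

A 6-joint arm with a two-finger parallel gripper is mounted at the origin on a cart in front of the work surface, level with it; the furniture and walls round the work are solid. World frame = base frame: x ahead of the robot, y to its left, z up, the work surface at z = 0. Lengths are in mm, angles in degrees, forces in N, time in s.
With the tool pointing down it reaches from about 300 to 850 mm from the base axis. Payload 4.2 kg.
Tool frame: the origin (TCP) lies midway between the tips of the shut fingers; the grasp point (between the pads) lies 19 mm behind it; z points along the fingers, y is the line along which they close (so a half turn about z gives the same grasp; the last joint's range is limited). The gripper opens to 91 mm and grips with 3 to 60 N. Pads are 32 mm wide; open, the fingers measure 118 mm over their backs; the gripper's body (76 mm by 178 mm) begins 60 mm behind the grasp point.
Start: joints at [66.177, 18.312, 89.639, -0, 72.044, -1.146], TCP at [221.693, 530.561, 213.976] pointing down, gripper open.
Joint ranges: [-177.97, 177.97], [-48.28, 115.42], [12.27, 149.76], [-77.06, 257.06], [2.81, 150.46], [-146.56, 146.56]. Speed limits (degrees/s): [147.25, 147.25, 180, 180, 180, 180].

INTERFACE

Orientations are given as [roll, pitch, yaw] about the fixed x, y, z axes, in that order (R = Rz(yaw) Ry(pitch) Rx(roll)).
In Python, from workcell import state, grab_frame, camera_model, job_done gives the robot as it stands.
- The arm moves only by the tool hand_motion, called after "Request:" in YAML: its name, and indented under it one key for each argument. Schema: {"type":"object","properties":{"increments":{"type":"array","items":{"type":"array","items":{"type":"array","items":{"type":"number"},"minItems":6,"maxItems":6},"minItems":1,"maxItems":8},"minItems":1,"maxItems":1},"jaw":{"type":"number"},"grip_n":{"type":"number"},"only":{"type":"string"},"quiet":{"type":"boolean"},"lines":{"type":"string"}},"required":["increments"],"additionalProperties":false}. increments is a list that holds a single list of rows (three levels of brackets), with 1 to 8 rows, each of 6 numbers: dx, dy, dz in mm, then a rotation vector rx, ry, rz in degrees; each row shifts and turns the commanded pose from where the row before left it, along the tool's axes as they then stand; what a row does not reach is not made up. A row lasts 1/10 s, in which the tool goes at most 50 mm and 8.59 degrees, less where a joint would pass 70% of its speed; a pose out of reach is approached as far as the arm can. jaw is the finger opening in mm, set as the call begins (left out keeps the last). The fingers move at their own pace and stop on an object; grip_n is the grip in N (left out, the last holds). Time passes only in rows, so rows that do not move let the fingers close. The tool returns the time, the measured TCP pose, the force, the opening and the grip force at its end. only (a regular expression) keeps the lines of the reply that match it, lines (a string "A,B") keeps lines A to B, and quiet returns only ok. Input that does not fit is refused with a message, and nothing moves.
- state(): the state, without advancing time (a new reading comes with each control period).
- grab_frame(name): name is "side" or "top" or "wrist"; returns the picture (400x640x3 uint8, blue, green, red); there is no depth.
- camera_model(name): a dict with "fx", "fy", "cx", "cy" (pixels), "T" (4x4, takes a point from camera to world coordinates). Camera axes: x right, y up, looking along -z (the intrinsics and any distortion apply to the point x, -y, -z); pixel columns grow to the right and rows downward; lengths in mm; the calibration is good to about 2 mm. A picture is of the moment at which its call begins: read the wrist's pose just before it. camera_model takes no time and is no camera call; for the wrist camera it gives the pose at the moment of the call.
- job_done(): hands the job in; it is judged then, once.
The state is a dict: "time_s": time; "qpos": joint angles; "qvel": joint speeds; "effort": joint torques, N m; "ee_pos": TCP position; "ee_rot": TCP orientation; "force": force on the tool from outside, world axes, zero at the start; "torque": the same for the moment, N m; "gripper_width": finger opening in mm; "gripper_force": force on a finger pad.
Only numpy, scipy, OpenCV 4.12 (cv2) and the standard library are available. Lean on these libraries where they do the work, as an engineer would, in place of code of your own. Each camera call takes 0.05 s, during which the arm holds its last target. There are 200 camera calls.

TASK

The two soak jars have come apart for cleaning. Put them back together where they stand: set each wire sieve insert down on the floor of its own jar, large in large and small in small, then close each jar with its own lid, fully seated on the rim. Leave the third jar, which is already closed, alone.

Things in the scene. Friction and masses are not known exactly. Their poses are not given: they have to be found in the camera images.
- large_jar: The large soak jar: open stainless-steel cylinder, outer diameter 99 mm, inner diameter 92 mm, 80 mm high, inner floor 5 mm above its underside. Loose, stands upright on the cart. Origin: centre of the underside; z up, the axis of the jar.
- small_jar: The small soak jar: open stainless-steel cylinder, outer diameter 71 mm, inner diameter 64 mm, 64 mm high, inner floor 5 mm above its underside. Loose, stands upright on the cart. Origin: centre of the underside; z up, the axis of the jar.
- large_insert: The large sieve insert, for the large jar: round steel wire basket 82 mm in diameter, wall 18 mm high, with a thin middle stem carrying a black cylindrical knob, 15 mm in diameter, from 65 to 83 mm (the top) above the origin. Origin: centre of the underside; z up. On its jar's floor it has 5 mm of play all round and the knob stands 8 mm above the rim.
- small_insert: The small sieve insert, for the small jar: round steel wire basket 54 mm in diameter, wall 18 mm high, with a thin middle stem carrying a black cylindrical knob, 15 mm in diameter, from 49 to 67 mm (the top) above the origin. Origin: centre of the underside; z up. On its jar's floor it has 5 mm of play all round and the knob stands 8 mm above the rim.
- large_lid: The large lid, for the large jar: hollow domed steel lid, flange 102 mm in diameter; below it a tapering skirt 9 mm deep (diameter 80 mm at its lower edge, 86 above) that drops into the jar's mouth; on top a black knob, 18 mm in diameter, 33 to 51 mm above the origin. Origin: centre of the skirt's lower edge, on which it stands; z up. Seated, it is 71 mm above the jar's underside.
- small_lid: The small lid, for the small jar: hollow domed steel lid, flange 74 mm in diameter; below it a tapering skirt 9 mm deep (diameter 52 mm at its lower edge, 58 above) that drops into the jar's mouth; on top a black knob, 18 mm in diameter, 33 to 51 mm above the origin. Origin: centre of the skirt's lower edge, on which it stands; z up. Seated, it is 55 mm above the jar's underside.
- closed_jar: A third, medium steel jar, already closed with its lid (fixed on it): 88 mm in diameter at the flange, 114 mm high with its black knob. Loose; not part of the job. Origin: centre of the underside.
There are look-alikes about, which are no part of the job. Leave any purple look-alike of the small_insert alone.

How it is judged (in metres and radians):
At the end, for the whole second after the job is handed in: Each insert stands upright on the floor of its own jar and each lid lies level on the rim of its own jar (centres within 8 mm, heights within 3 mm, tilt under 0.07 rad); both jars upright; all released and at rest (horizontal distance between each of large_insert, large_lid and large_jar below 0.008 m and z of large_insert in the frame of large_jar between 0.002 and 0.008 m and angle between each of large_insert, large_lid, small_insert, small_lid's own z axis and vertical below 0.07 rad and linear speed of each of large_insert, large_lid, large_jar, small_insert, small_lid, small_jar below 0.02 m/s and z of large_lid in the frame of large_jar between 0.068 and 0.074 m and angle between each of large_jar, small_jar's own z axis and vertical below 0.05 rad and horizontal distance between each of small_insert, small_lid and small_jar below 0.008 m and z of small_insert in the frame of small_jar between 0.002 and 0.008 m and z of small_lid in the frame of small_jar between 0.052 and 0.058 m); the robot touches nothing.
It fails at once if the closed third jar was pushed more than 20 mm or tipped (distance of closed_jar from where it was at the start of the episode above 0.02 m or angle between closed_jar's own z axis and vertical above 0.2 rad).
It fails at once if a soak jar was pushed more than 35 mm from where it stood or tipped over (distance of any of large_jar, small_jar from where it was at the start of the episode above 0.035 m or angle between any of large_jar, small_jar's own z axis and vertical above 0.3 rad).
It also fails if it takes over 90 s, if anything falls off the work surface, if the arm or the gripper's body presses on something with over 40 N, if the wrist force passes 120 N, or if a joint passes its speed limit or range.

## Working session

There is one attempt and no reset: what is moved stays moved. The work goes in short steps, Python scripts to look and compute and a tool call to move; the robot and the scene stay as the last step left them, time stands still between calls to the robot, and variables do not carry over. Pictures are saved under pics/ and viewed, at most 14 in all, crops included, and the job is handed in when it is done.

```bash
ls; mkdir -p pics; python3 - <<'E'
from workcell import *
import cv2,numpy as np
for n in ("top","side"):
    cv2.imwrite(f"pics/{n}0.png",grab_frame(n)); m=camera_model(n); print({k:(np.round(v,3).tolist() if k=="T" else v) for k,v in m.items()})
s=state();print(s)
E
```

```text
pics
{'fx': 436.5975302416396, 'fy': 436.5975302416396, 'cx': 318.2102118849248, 'cy': 203.68446694215902, 'T': [[-0.028, 0.99, -0.136, 432.995], [-0.999, -0.03, -0.017, -43.715], [-0.021, 0.136, 0.991, 1028.345], [0.0, 0.0, 0.0, 1.0]]}
{'fx': 371.0187176980378, 'fy': 371.0187176980378, 'cx': 321.0174204461763, 'cy': 201.93630014758708, 'T': [[1.0, 0.025, -0.014, 543.385], [-0.024, 0.474, -0.88, -812.92], [-0.015, 0.88, 0.475, 453.525], [0.0, 0.0, 0.0, 1.0]]}
{'time_s': 0.1, 'qpos': array([ 6.61770787e+01,  1.83476923e+01,  8.96992260e+01, -2.75080963e-03,
        7.20440628e+01, -1.14682481e+00]), 'qvel': array([-0.02374614, -0.12149366, -0.0445905 ,  0.01685656, -0.1022489 ,
       -0.03269268]), 'effort': array([-9.99013241e-05, -4.13334239e+01, -2.32509792e+01,  7.28477840e-02,
        4.22315940e-02, -6.30766931e-05]), 'ee_pos': array([221.51399329, 530.12942313, 213.20850861]), 'ee_rot': array([-1.79908985e+02,  7.94009249e-04,  1.57324754e+02]), 'force': array([ 0.05726597, -0.20302294, -0.01636608]), 'torque': array([-0.00129651, -0.02451177,  0.00555286]), 'gripper_force': 0.0, 'gripper_width': 91.76732004454234}
```

View pics/top0.png

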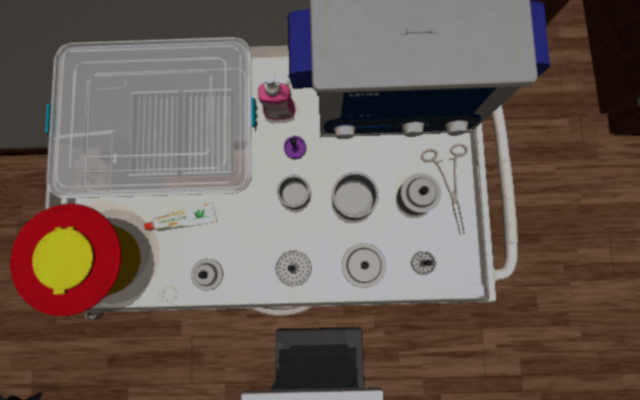

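View pics/side0.png

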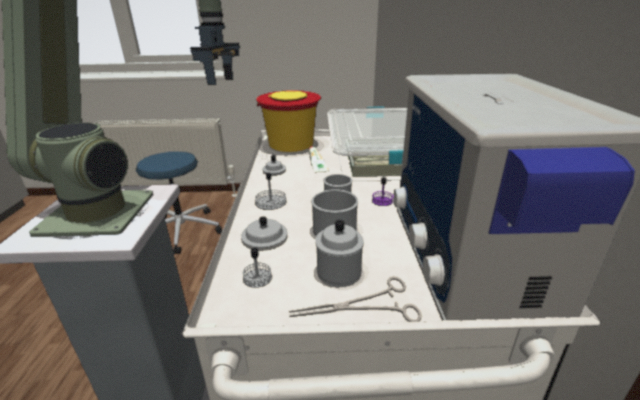

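Both views show the same layout. In the top view: small jar (294,193), large jar (354,197), closed jar (420,194), small lid (207,274), large insert (293,268), large lid (363,265), small insert (423,263) and the purple decoy (294,147). Everything is upright. Next I measure the knobs in both views and fit the jar rims.

```bash
cat > h.py <<'E'
import cv2,numpy as np
from workcell import *
def ray(m,u,v):
    T=np.array(m["T"]); d=T[:3,:3]@np.array([(u-m["cx"])/m["fx"],-(v-m["cy"])/m["fy"],-1.]); return T[:3,3],d/np.linalg.norm(d)
def plane(m,u,v,z):
    o,d=ray(m,u,v); return o+d*(z-o[2])/d[2]
def two(m1,p1,m2,p2):
    o1,d1=ray(m1,*p1);o2,d2=ray(m2,*p2)
    t=np.linalg.lstsq(np.c_[d1,-d2],o2-o1,rcond=None)[0]
    a,b=o1+d1*t[0],o2+d2*t[1]; return (a+b)/2,np.linalg.norm(a-b)
def dark(img,u,v,r=14,th=45):
    g=img.max(2)[v-r:v+r+1,u-r:u+r+1]; n,l,st,c=cv2.connectedComponentsWithStats((g<th).astype(np.uint8))
    k=min(range(1,n),key=lambda i:np.hypot(*(c[i]-r))-st[i,4]*.1) if n>1 else None
    return None if k is None else (c[k]+[u-r,v-r],st[k])
E
python3 - <<'E'
from h import *
t=cv2.imread("pics/top0.png");s=cv2.imread("pics/side0.png");mt,ms=camera_model("top"),camera_model("side")
K=dict(slid=((205,275),(273,158),42),lins=((293,268),(268,177),74),llid=((364,265),(263,220),42),sins=((426,263),(255,253),58),closed=((424,190),(340,226),105))
for k,(a,b,z) in K.items():
    p,q=dark(t,*a),dark(s,*b)
    print(k,p[0].round(1),p[1],q[0].round(1),q[1]); P,g=two(mt,p[0],ms,q[0]); print("   3d",P.round(1),round(g,1),"z",z,"plane",plane(mt,*p[0],z).round(1))
cv2.imwrite("pics/c1.png",np.vstack([cv2.resize(t[165:230,262:392],None,fx=6,fy=6,interpolation=2)[:,:780],]))
E
```

```text
slid [202.7 274.4] [ 8 11  8  6 38] [272.9 158.3] [13 13  3  4  9]
   3d [416.8 237.2  40.2] 0.8 z 42 plane [416.4 236.6  42. ]
lins [291.3 268.2] [10 12  6  5 22] [268.3 175.7] [13 11  4  5 14]
   3d [425.8  34.8  73.9] 1.4 z 74 plane [425.   34.7  74. ]
llid [364.3 264.9] [12 12  6  5 24] [262.9 221.2] [12 12  5  8 35]
   3d [ 427.9 -126.3   39.3] 0.6 z 42 plane [ 427.6 -126.1   42. ]
sins [426.9 262.5] [11 12  8  4 28] [254.1 252.9] [11 10  5  9 35]
   3d [ 429.2 -262.5   55. ] 0.2 z 58 plane [ 429.1 -261.9   58. ]
closed [423.4 190.2] [10 11  8  7 41] [339.1 225.6] [10  9  8 11 65]
   3d [ 583.1 -253.7  102.9] 1.1 z 105 plane [ 582.2 -253.2  105. ]
```

View pics/c1.png

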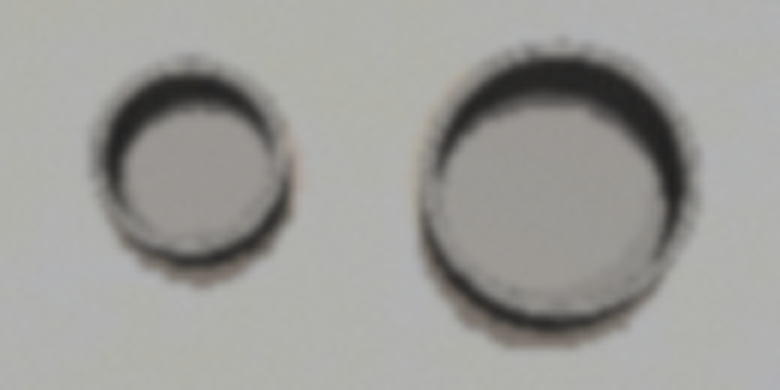

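The knob heights agree with the spec and the rays close within 1.5 mm. The crop shows clean jar rims: small centred near (293.4,190.9), large near (354.6,194.6), with radii matching expectations. Now the jar positions, the wrist camera geometry and the bucket clearance.

```bash
cat >> h.py <<'E'
from scipy.spatial.transform import Rotation as Ro
def togo(x,y,z,yaw=None):
    s=state();R=Ro.from_euler("xyz",s["ee_rot"],degrees=True);d=R.inv().apply(np.array([x,y,z])-s["ee_pos"])
    print("tcp",s["ee_pos"].round(1),s["ee_rot"].round(1),"tool move",d.round(1),end=" ")
    if yaw is not None: print("rotvec",(R.inv()*Ro.from_euler("xyz",[180,0,yaw],degrees=True)).as_rotvec(degrees=True).round(1),end="")
    print()
E
python3 - <<'E'
from h import *
mt=camera_model("top")
print("sjar",plane(mt,293.4,190.9,64).round(1),"ljar",plane(mt,354.6,194.6,80).round(1))
for u,v in((12,260),(120,255),(65,205),(65,314)): print("bucket",plane(mt,u,v,200).round(0))
for u,v in((335,130),(465,130)): print("oven",plane(mt,u,v,60).round(0))
w=camera_model("wrist");s=state();R=Ro.from_euler("xyz",s["ee_rot"],degrees=True).as_matrix()
T=np.array(w["T"]);print({k:w[k] for k in("fx","cx","cy")});print("cam in tool",(R.T@(T[:3,3]-s["ee_pos"])).round(1),"view",(R.T@-T[:3,2]).round(3),"right",(R.T@T[:3,0]).round(3))
togo(425.5,34.8,300)
E
```

```text
sjar [596.2  27.5  64. ] ljar [ 581.1 -108.    80. ]
bucket [456. 558. 200.]
bucket [460. 350. 200.]
bucket [559. 461. 200.]
bucket [353. 450. 200.]
oven [735. -70.  60.]
oven [ 725. -366.   60.]
{'fx': 286.72491587185255, 'cx': 323.4000351258211, 'cy': 195.7400393190272}
cam in tool [  69.8   -0.  -170.3] view [-0.25  -0.002  0.968] right [0.001 1.    0.002]
tcp [221.5 530.1 213.2] [-179.9    0.   157.3] tool move [-379.2 -378.5  -86.2]
```

Request:
hand_motion:
  increments:
    - [[0, 0, -30, 0, 0, -7.56], [0, 0, -30, 0, 0, -7.56], [0, 0, -30, 0, 0, -7.56], [0, -50, 0, 0, 0, 0], [0, -50, 0, 0, 0, 0], [0, -50, 0, 0, 0, 0], [0, -50, 0, 0, 0, 0], [0, -50, 0, 0, 0, 0]]
  jaw: 60
  grip_n: 20

```text
time_s: 0.9
ee_pos: [221.1, 278.4, 303.5]
ee_rot: [-180.0, -0.0, -179.9]
force: [1.4, -0.8, 0.6]
gripper_width: 60.0
gripper_force: 0.0
```

Request:
hand_motion:
  increments:
    - [[-29, -35, 0, 0, 0, 0], [-29, -35, 0, 0, 0, 0], [-29, -35, 0, 0, 0, 0], [-29, -35, 0, 0, 0, 0], [-29, -35, 0, 0, 0, 0], [-29, -35, 0, 0, 0, 0], [-29, -35, 0, 0, 0, 0], [0, 0, 0, 0, 0, 0]]

```text
time_s: 1.7
ee_pos: [427.2, 31.9, 303.1]
ee_rot: [-179.9, -0.0, 179.7]
force: [-0.9, -0.3, 0.0]
gripper_width: 59.8
gripper_force: 0.0
```

Request:
hand_motion:
  increments:
    - [[0, 0, 40, 0, 0, 0], [0, 0, 40, 0, 0, 0], [0, 0, 20, 0, 0, 0], [0, 0, 0, 0, 0, 0], [0, 0, 0, 0, 0, 0]]

```text
time_s: 2.2
ee_pos: [424.8, 36.0, 204.5]
ee_rot: [180.0, 0.0, -180.0]
force: [1.6, -0.0, -0.1]
gripper_width: 60.2
gripper_force: 0.0
```

```bash
python3 - <<'E'
from h import *
m=camera_model("wrist");f=grab_frame("wrist");cv2.imwrite("pics/w1.png",f);togo(425.5,34.8,71)
E
```

```text
tcp [425.4  36.  205.2] [ 1.8e+02  1.0e-01 -1.8e+02] tool move [  0.2  -1.2 134.2]
```

View pics/w1.png

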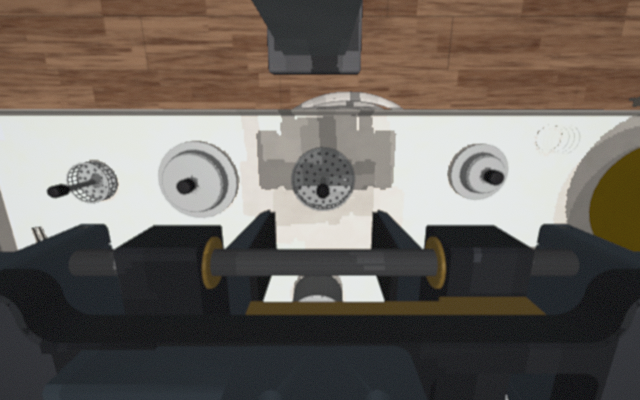

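The wrist view shows the large insert knob at (322,190), the large lid knob at (186,186), the small insert knob at (58,190) and the small lid knob at (492,177). I'll refine the positions from this view.

```bash
python3 - <<'E'
from h import *
f=cv2.imread("pics/w1.png");m=camera_model("wrist")
for k,a,z in(("lins",(322,190),74),("llid",(186,186),42),("sins",(58,190),58),("slid",(492,177),42)):
    p=dark(f,*a); print(k,p[0].round(1),p[1],plane(m,*p[0],z).round(1))
E
```

```text
lins [322.3 190.3] [  9   8  11  14 120] [427.4  34.2  74. ]
llid [186.8 185.5] [  6   7  17  14 120] [ 429.4 -127.3   42. ]
sins [ 58.7 190.4] [  4   9  22  12 156] [ 431.8 -266.2   58. ]
slid [492.4 176.7] [  6   8  19  13 148] [418.2 234.7  42. ]
```

Request:
hand_motion:
  increments:
    - [[-1.5, -1.5, 40, 0, 0, 0], [0, 0, 40, 0, 0, 0], [0, 0, 34, 0, 0, 0], [0, 0, 20, 0, 0, 0], [0, 0, 0, 0, 0, 0], [0, 0, 0, 0, 0, 0]]

```text
time_s: 2.85
ee_pos: [427.7, 34.3, 71.3]
ee_rot: [180.0, 0.2, -180.0]
force: [0.2, -0.3, -0.3]
gripper_width: 60.0
gripper_force: 0.0
```

Request:
hand_motion:
  increments:
    - [[0, 0, 0, 0, 0, 0], [0, 0, 0, 0, 0, 0], [0, 0, 0, 0, 0, 0], [0, 0, 0, 0, 0, 0], [0, 0, 0, 0, 0, 0], [0, 0, 0, 0, 0, 0], [0, 0, 0, 0, 0, 0], [0, 0, 0, 0, 0, 0]]
  jaw: 5
  grip_n: 25

```text
time_s: 3.65
ee_pos: [426.2, 34.2, 69.9]
ee_rot: [180.0, -0.0, 180.0]
force: [0.1, 0.5, 0.5]
gripper_width: 13.6
gripper_force: 25.0
```

```bash
python3 -c "
from h import *
togo(596.2,27.5,200)"
```

```text
tcp [426.2  34.2  69.9] [180.  -0. 180.] tool move [-170.    -6.6 -130.1]
```

Request:
hand_motion:
  increments:
    - [[0, 0, -20, 0, 0, 0], [0, 0, -40, 0, 0, 0], [0, 0, -40, 0, 0, 0], [0, 0, -30, 0, 0, 0], [-39, 0, 0, 0, 0, 0], [-39, 0, 0, 0, 0, 0], [-39, 0, 0, 0, 0, 0], [-38, 0, 0, 0, 0, 0]]

```text
time_s: 4.45
ee_pos: [582.4, 34.0, 199.5]
ee_rot: [-180.0, -0.0, -180.0]
force: [1.3, 0.2, -0.2]
gripper_width: 13.5
gripper_force: 25.0
```

Request:
hand_motion:
  increments:
    - [[0, 0, 0, 0, 0, 0], [0, 0, 0, 0, 0, 0], [0, 0, 0, 0, 0, 0], [0, 0, 0, 0, 0, 0]]

```text
time_s: 4.85
ee_pos: [580.1, 34.1, 200.1]
ee_rot: [180.0, -0.0, -180.0]
force: [0.7, 0.4, -0.4]
gripper_width: 13.7
gripper_force: 25.0
```

```bash
python3 - <<'E'
from h import *
m=camera_model("wrist");np.save("w2.npy",m["T"]);f=grab_frame("wrist");cv2.imwrite("pics/w2.png",f);togo(581,-108,200)
E
```

```text
tcp [580.2  34.1 200.3] [ 180.   -0. -180.] tool move [  -0.8 -142.1    0.3]
```

View pics/w2.png

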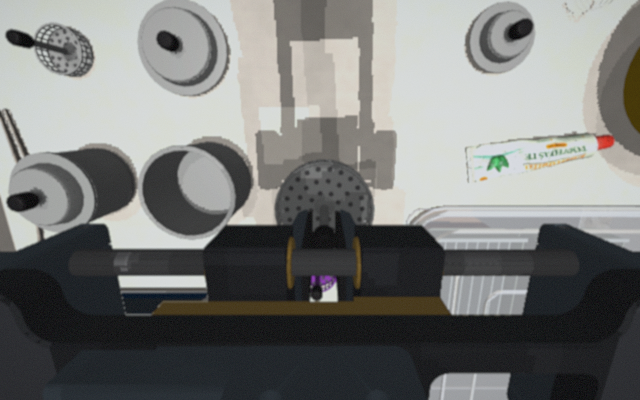

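The basket hangs level from the fingers at (323,200). The large jar's rim is at about (189,192), left edge 141, right edge about 237. I'll zoom in for precise rim points.

```bash
python3 - <<'E'
import cv2
f=cv2.imread("pics/w2.png");cv2.imwrite("pics/w2c.png",cv2.resize(f[135:245,130:260],None,fx=5,fy=5,interpolation=2))
E
```

```text
(no output)
```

View pics/w2c.png

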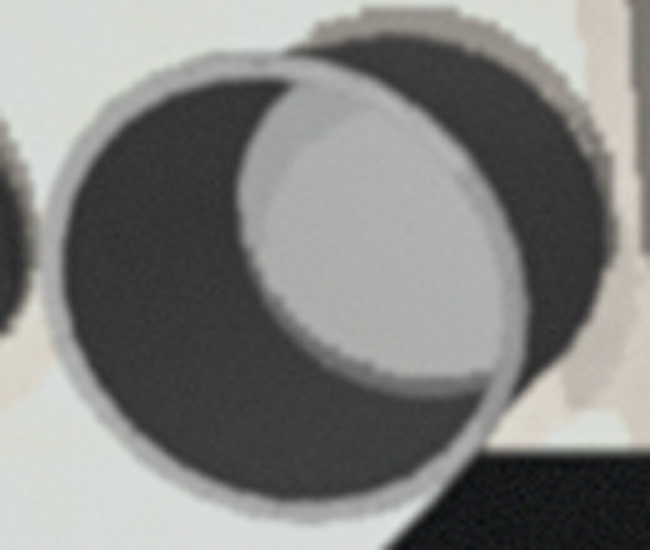

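The crop shows the whole large rim, outer edge from crop (43,250) to (529,310) and (245,52) to (310,522). I'll fit a circle to those points on the rim plane.

```bash
cat >> h.py <<'E'
def circ(P):
    P=np.asarray(P)[:,:2];s=np.linalg.lstsq(np.c_[2*P,np.ones(len(P))],(P**2).sum(1),rcond=None)[0];r=np.sqrt(s[2]+s[:2]@s[:2]);return s[:2].round(1),r.round(1),(np.hypot(*(P-s[:2]).T)-r).round(1)
E
python3 - <<'E'
from h import *
m=camera_model("wrist");m["T"]=np.load("w2.npy")
pts=[(43,250),(245,52),(529,310),(310,522),(120,435),(110,115),(400,85),(497,200),(200,490)]
print(circ([plane(m,130+(u+.5)/5-.5,135+(v+.5)/5-.5,80) for u,v in pts]))
f=cv2.imread("pics/w2.png")
for u,v in ((276,195),(371,195),(322,157)): print(plane(m,u,v,200-70+9).round(1))
for n,a,z in(("closed",(22,202),105),("sins",(20,38),58),("llid",(169,42),42),("slid",(519,29),42)): p=dark(f,*a); print(n,plane(m,*p[0],z).round(1))
E
```

```text
(array([ 582.9, -108.7]), np.float64(50.3), array([ 0.5,  0. , -0.3,  0.6,  0.1, -1. ,  1.3, -0.8, -0.5]))
[569.2  -6.  139. ]
[569.1  73.1 139. ]
[537.5  32.4 139. ]
closed [ 584.2 -255.9  105. ]
sins [ 430.7 -266.4   58. ]
llid [ 429.  -128.3   42. ]
slid [417.8 234.9  42. ]
```

Request:
hand_motion:
  increments:
    - [[-1, -47.5, 0, 0, 0, 0], [-1, -47.5, 0, 0, 0, 0], [0, -47.5, 0, 0, 0, 0], [0, 0, 20, 0, 0, 0], [0, 0, 10, 0, 0, 0], [0, 0, 0, 0, 0, 0], [0, 0, 0, 0, 0, 0], [0, 0, 0, 0, 0, 0]]

```text
time_s: 5.7
ee_pos: [583.7, -107.5, 170.8]
ee_rot: [-180.0, 0.1, -179.9]
force: [0.6, -0.2, -0.8]
gripper_width: 13.5
gripper_force: 25.0
```

Request:
hand_motion:
  increments:
    - [[0, 0, 15, 0, 0, 0], [0, 0, 15, 0, 0, 0], [0, 0, 15, 0, 0, 0], [0, 0, 15, 0, 0, 0], [0, 0, 15, 0, 0, 0], [0, 0, 10, 0, 0, 0], [0, 0, 5, 0, 0, 0], [0, 0, 0, 0, 0, 0]]

```text
time_s: 6.5
ee_pos: [583.2, -108.1, 79.8]
ee_rot: [180.0, -0.0, -180.0]
force: [0.0, -0.1, -1.2]
gripper_width: 13.9
gripper_force: 25.0
```

Request:
hand_motion:
  increments:
    - [[0, 0, 2, 0, 0, 0], [0, 0, 2, 0, 0, 0], [0, 0, 0, 0, 0, 0], [0, 0, 0, 0, 0, 0]]

```text
time_s: 6.9
ee_pos: [583.4, -108.5, 76.2]
ee_rot: [180.0, 0.0, 180.0]
force: [0.0, 1.1, -1.5]
gripper_width: 13.8
gripper_force: 25.0
```

Request:
hand_motion:
  increments:
    - [[0, 0, 0, 0, 0, 0], [0, 0, 0, 0, 0, 0], [0, 0, 0, 0, 0, 0], [0, 0, -10, 0, 0, 0], [0, 0, -30, 0, 0, 0], [0, 0, -40, 0, 0, 0], [0, 0, -50, 0, 0, 0], [0, 0, 0, 0, 0, 0]]
  jaw: 26

```text
time_s: 7.7
ee_pos: [587.3, -109.3, 214.5]
ee_rot: [-179.8, 0.9, -180.0]
force: [0.0, 0.0, 0.4]
gripper_width: 25.7
gripper_force: 0.0
```

Request:
hand_motion:
  increments:
    - [[0, 0, 0, 0, 0, 0], [0, 0, 0, 0, 0, 0]]
  jaw: 50

```text
time_s: 7.9
ee_pos: [582.5, -108.3, 205.2]
ee_rot: [180.0, -0.1, -180.0]
force: [0.0, -0.3, -0.5]
gripper_width: 38.8
gripper_force: 0.0
```

```bash
python3 - <<'E'
from h import *
m=camera_model("wrist");np.save("w3.npy",m["T"]);f=grab_frame("wrist");cv2.imwrite("pics/w3.png",f);togo(430.5,-265,206)
E
```

```text
tcp [ 582.3 -108.2  204.7] [ 180.    -0.2 -180. ] tool move [ 151.8 -156.7   -1. ]
```

View pics/w3.png

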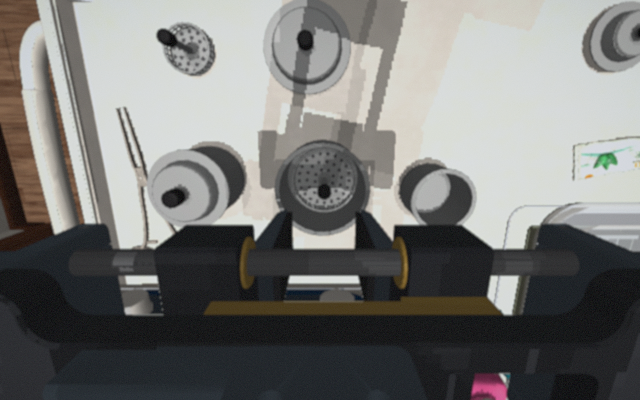

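The large insert sits inside the large jar, with its knob at (323,191). The small jar's rim is fully visible near (440,198), so I'll zoom in on it.

```bash
python3 - <<'E'
import cv2
f=cv2.imread("pics/w3.png");cv2.imwrite("pics/w3c.png",cv2.resize(f[150:240,390:490],None,fx=6,fy=6,interpolation=2))
E
```

```text
(no output)
```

View pics/w3c.png

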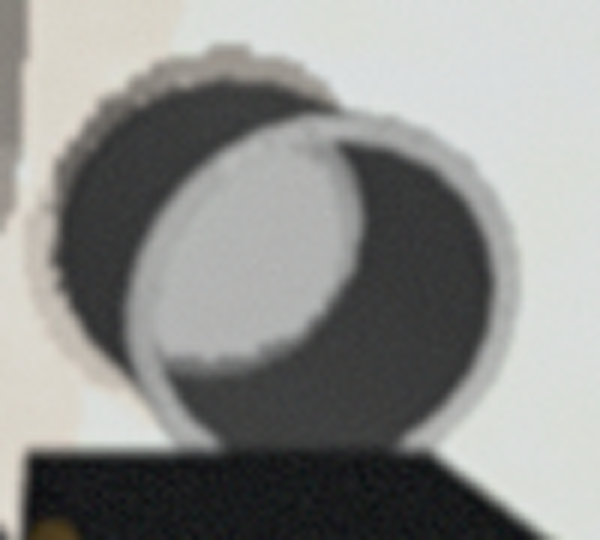

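The small rim's outer edge runs through crop (124,310), (350,110) and (520,270), with its lower part hidden by the gripper. I fit it on z=64.

```bash
python3 - <<'E'
from h import *
m=camera_model("wrist");m["T"]=np.load("w3.npy")
pts=[(124,310),(520,270),(350,110),(230,147),(160,215),(445,150),(500,205),(503,360),(437,447),(140,385)]
print(circ([plane(m,390+(u+.5)/6-.5,150+(v+.5)/6-.5,64) for u,v in pts]))
f=cv2.imread("pics/w3.png")
for n,a,z in(("lins",(323,191),79),("closed",(172,197),105),("sins",(165,37),58),("llid",(305,40),42)): p=dark(f,*a); print(n,plane(m,*p[0],z).round(1))
E
```

```text
(array([598.6,  26.2]), np.float64(36.8), array([ 0.4,  0.2,  0.8, -0.1, -0.2, -0.9, -0.1, -0.1,  0.3, -0.5]))
lins [ 583.2 -108.4   79. ]
closed [ 584.  -255.2  105. ]
sins [ 430.9 -265.8   58. ]
llid [ 428.7 -128.6   42. ]
```

Request:
hand_motion:
  increments:
    - [[30, -31, 0, 0, 0, 0], [30, -31, 0, 0, 0, 0], [30, -31, 0, 0, 0, 0], [30, -31, 0, 0, 0, 0], [31, -33, 0, 0, 0, 0], [0, 0, 50, 0, 0, 0], [0, 0, 40, 0, 0, 0], [0, 0, 0, 0, 0, 0]]

```text
time_s: 8.75
ee_pos: [427.6, -263.0, 110.4]
ee_rot: [179.5, -0.7, 179.9]
force: [0.5, 0.9, 0.5]
gripper_width: 49.9
gripper_force: 0.0
```

Request:
hand_motion:
  increments:
    - [[0, 0, 0, 0, 0, 0], [0, 0, 0, 0, 0, 0]]

```text
time_s: 8.95
ee_pos: [433.7, -266.0, 117.5]
ee_rot: [-179.9, 0.1, -180.0]
force: [-0.5, -0.6, 0.6]
gripper_width: 49.7
gripper_force: 0.0
```

```bash
python3 - <<'E'
from h import *
m=camera_model("wrist");f=grab_frame("wrist");cv2.imwrite("pics/w4.png",f);togo(430.5,-265.5,54)
for th in(40,45,50):
  p=dark(f,320,200,35,th);print(p,plane(m,*p[0],58).round(1))
E
```

```text
tcp [ 433.8 -266.   117.8] [-179.9    0.2 -180. ] tool move [ 3.5  0.7 63.8] 
(array([324.33198381, 204.4291498 ]), array([ 31,  30,  18,  19, 247], dtype=int32)) [ 430.6 -265.9   58. ]
(array([324.37254902, 204.4       ]), array([ 31,  30,  18,  20, 255], dtype=int32)) [ 430.6 -265.8   58. ]
(array([324.5037037 , 204.31851852]), array([ 31,  30,  19,  20, 270], dtype=int32)) [ 430.5 -265.7   58. ]
```

Request:
hand_motion:
  increments:
    - [[3, 0, 30, 0, 0, 0], [0, 0, 24, 0, 0, 0], [0, 0, 8, 0, 0, 0], [0, 0, 0, 0, 0, 0], [0, 0, 0, 0, 0, 0]]

```text
time_s: 9.5
ee_pos: [430.4, -266.0, 55.3]
ee_rot: [-179.9, 0.1, -180.0]
force: [-0.1, 0.3, -0.2]
gripper_width: 49.8
gripper_force: 0.0
```

Request:
hand_motion:
  increments:
    - [[0, 0, 0, 0, 0, 0], [0, 0, 0, 0, 0, 0], [0, 0, 0, 0, 0, 0], [0, 0, 0, 0, 0, 0], [0, 0, 0, 0, 0, 0], [0, 0, 0, 0, 0, 0], [0, 0, 0, 0, 0, 0]]
  jaw: 5
  grip_n: 25

```text
time_s: 10.2
ee_pos: [429.3, -265.3, 54.1]
ee_rot: [180.0, 0.0, -180.0]
force: [-0.5, 1.0, 3.0]
gripper_width: 13.6
gripper_force: 25.0
```

```bash
python3 -c "
from h import *
togo(598,26.5,200)"
```

```text
tcp [ 429.3 -265.3   54.1] [ 180.    0. -180.] tool move [-168.7  291.9 -145.9]
```

Request:
hand_motion:
  increments:
    - [[0, 0, -16, 0, 0, 0], [0, 0, -40, 0, 0, 0], [0, 0, -45, 0, 0, 0], [0, 0, -45, 0, 0, 0], [-21, 36.5, 0, 0, 0, 0], [-21, 36.5, 0, 0, 0, 0], [-21, 36.5, 0, 0, 0, 0], [-21, 36.5, 0, 0, 0, 0]]

```text
time_s: 11.0
ee_pos: [513.6, -118.1, 199.9]
ee_rot: [-180.0, 0.0, 180.0]
force: [0.4, -0.8, -0.8]
gripper_width: 13.6
gripper_force: 25.0
```

Request:
hand_motion:
  increments:
    - [[-21, 36.5, 0, 0, 0, 0], [-21, 36.5, 0, 0, 0, 0], [-21, 36.5, 0, 0, 0, 0], [-21, 36.5, 0, 0, 0, 0], [0, 0, 20, 0, 0, 0], [0, 0, 0, 0, 0, 0], [0, 0, 0, 0, 0, 0], [0, 0, 0, 0, 0, 0]]

```text
time_s: 11.8
ee_pos: [597.3, 25.8, 180.6]
ee_rot: [-180.0, 0.1, 179.9]
force: [-0.4, -0.3, -0.1]
gripper_width: 13.7
gripper_force: 25.0
```

```bash
python3 - <<'E'
from h import *
m=camera_model("wrist");np.save("w5.npy",m["T"]);f=grab_frame("wrist");cv2.imwrite("pics/w5.png",f);togo(598,26.5,59)
E
```

```text
tcp [597.3  25.7 180.8] [-1.800e+02  1.000e-01  1.799e+02] tool move [ -0.5   0.8 121.9]
```

View pics/w5.png

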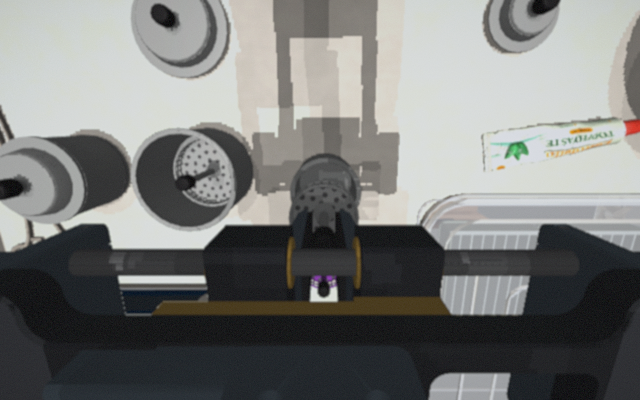

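The small basket spans columns 292–357 and is centred over the small jar's rim, 290–360. I lower it now.

Request:
hand_motion:
  increments:
    - [[-0.5, 0.7, 20, 0, 0, 0], [0, 0, 20, 0, 0, 0], [0, 0, 15, 0, 0, 0], [0, 0, 15, 0, 0, 0], [0, 0, 15, 0, 0, 0], [0, 0, 15, 0, 0, 0], [0, 0, 15, 0, 0, 0], [0, 0, 0, 0, 0, 0]]

```text
time_s: 12.65
ee_pos: [596.5, 26.5, 63.8]
ee_rot: [-180.0, -0.2, 179.9]
force: [-1.3, 0.6, -0.6]
gripper_width: 13.4
gripper_force: 25.0
```

Request:
hand_motion:
  increments:
    - [[0, 0, 3, 0, 0, 0], [0, 0, 2, 0, 0, 0], [0, 0, 0, 0, 0, 0], [0, 0, 0, 0, 0, 0]]

```text
time_s: 13.05
ee_pos: [598.0, 27.3, 60.6]
ee_rot: [180.0, 0.1, 180.0]
force: [0.7, 0.1, 0.6]
gripper_width: 13.9
gripper_force: 25.0
```

Request:
hand_motion:
  increments:
    - [[0, 0, 0, 0, 0, 0], [0, 0, 0, 0, 0, 0], [0, 0, 0, 0, 0, 0], [0, 0, -10, 0, 0, 0], [0, 0, -30, 0, 0, 0], [0, 0, -50, 0, 0, 0], [0, 0, -50, 0, 0, 0], [0, 0, 0, 0, 0, 0]]
  jaw: 21

```text
time_s: 13.85
ee_pos: [602.0, 27.4, 208.8]
ee_rot: [180.0, 0.9, -180.0]
force: [0.4, -0.3, -0.6]
gripper_width: 20.8
gripper_force: 0.0
```

Request:
hand_motion:
  increments:
    - [[0, 0, 0, 0, 0, 0], [0, 0, 0, 0, 0, 0]]
  jaw: 50

```text
time_s: 14.05
ee_pos: [596.9, 27.3, 199.1]
ee_rot: [180.0, -0.1, -180.0]
force: [-0.6, 0.4, -0.2]
gripper_width: 34.1
gripper_force: 0.0
```

```bash
python3 - <<'E'
from h import *
m=camera_model("wrist");np.save("w6.npy",m["T"]);f=grab_frame("wrist");cv2.imwrite("pics/w6.png",f)
p=dark(f,323,195,20);print(p,plane(m,*p[0],63).round(1));togo(428.5,-128.3,200)
E
```

```text
(array([323.30075188, 190.02255639]), array([ 15,   8,  12,  15, 133], dtype=int32)) [599.1  26.5  63. ]
tcp [596.7  27.3 198.5] [ 180.    -0.2 -180. ] tool move [ 168.2 -155.6   -0.9]
```

View pics/w6.png

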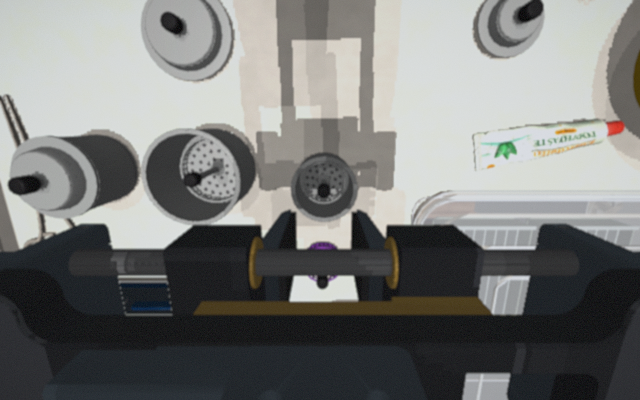

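Both inserts are in place. The small insert's knob is at (323,190), which maps to (599.1,26.5) against the jar centre (598.6,26.2). Next is the large lid.

Request:
hand_motion:
  increments:
    - [[33.7, -31.1, 0, 0, 0, 0], [33.7, -31.1, 0, 0, 0, 0], [33.7, -31.1, 0, 0, 0, 0], [33.7, -31.1, 0, 0, 0, 0], [33.7, -31.1, 0, 0, 0, 0], [0, 0, 50, 0, 0, 0], [0, 0, 40, 0, 0, 0], [0, 0, 0, 0, 0, 0]]

```text
time_s: 14.9
ee_pos: [424.1, -127.0, 105.0]
ee_rot: [179.7, -0.7, 179.9]
force: [0.3, 0.4, 0.5]
gripper_width: 50.0
gripper_force: 0.0
```

Request:
hand_motion:
  increments:
    - [[0, 0, 0, 0, 0, 0], [0, 0, 0, 0, 0, 0]]

```text
time_s: 15.1
ee_pos: [430.7, -128.5, 111.3]
ee_rot: [-180.0, 0.1, -180.0]
force: [0.2, -0.0, 0.0]
gripper_width: 50.2
gripper_force: 0.0
```

```bash
python3 - <<'E'
from h import *
m=camera_model("wrist");f=grab_frame("wrist");cv2.imwrite("pics/w7.png",f)
p=dark(f,323,190,30);print(p,plane(m,*p[0],42).round(1));togo(428.5,-128.3,36)
E
```

```text
(array([324.23493976, 202.71987952]), array([ 22,  32,  19,  22, 332], dtype=int32)) [ 429.  -128.4   42. ]
tcp [ 430.9 -128.5  111.5] [-179.9    0.2 -180. ] tool move [ 2.6  0.3 75.5]
```

Request:
hand_motion:
  increments:
    - [[1.5, 0, 30, 0, 0, 0], [0, 0, 30, 0, 0, 0], [0, 0, 14, 0, 0, 0], [0, 0, 0, 0, 0, 0], [0, 0, 0, 0, 0, 0]]

```text
time_s: 15.65
ee_pos: [429.0, -128.4, 37.1]
ee_rot: [-180.0, 0.1, -180.0]
force: [1.2, 0.7, 0.3]
gripper_width: 50.1
gripper_force: 0.0
```

Request:
hand_motion:
  increments:
    - [[0, 0, 0, 0, 0, 0], [0, 0, 0, 0, 0, 0], [0, 0, 0, 0, 0, 0], [0, 0, 0, 0, 0, 0], [0, 0, 0, 0, 0, 0], [0, 0, 0, 0, 0, 0], [0, 0, 0, 0, 0, 0]]
  jaw: 8
  grip_n: 35

```text
time_s: 16.35
ee_pos: [427.9, -128.2, 36.2]
ee_rot: [180.0, 0.0, 180.0]
force: [-0.7, -0.1, 3.9]
gripper_width: 16.4
gripper_force: 35.0
```

Request:
hand_motion:
  increments:
    - [[0, 0, -16, 0, 0, 0], [0, 0, -40, 0, 0, 0], [0, 0, -45, 0, 0, 0], [0, 0, -35, 0, 0, 0], [0, 0, 0, 0, 0, 0], [0, 0, 0, 0, 0, 0], [0, 0, 0, 0, 0, 0]]

```text
time_s: 17.05
ee_pos: [426.4, -127.8, 170.2]
ee_rot: [179.9, -0.2, -180.0]
force: [0.2, -0.8, -1.4]
gripper_width: 16.4
gripper_force: 35.0
```

```bash
python3 -c "
from h import *
cv2.imwrite('pics/w8.png',grab_frame('wrist'))
togo(582.5,-108.5,170)"
```

```text
tcp [ 426.4 -127.8  170.1] [ 179.9   -0.2 -180. ] tool move [-156.1   19.3   -0.6]
```

View pics/w8.png

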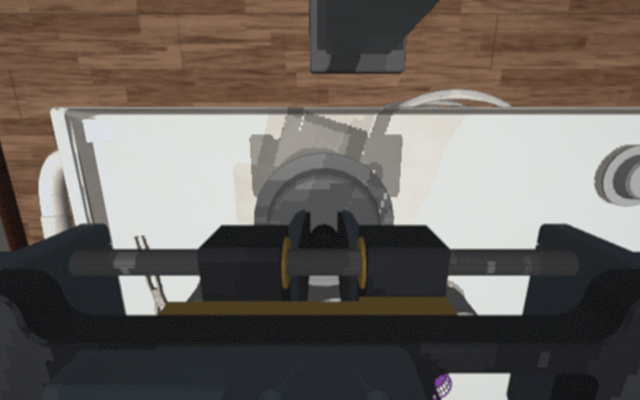

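The lid hangs level in the grip, with its flange symmetric about column 324. I carry it over the large jar.

Request:
hand_motion:
  increments:
    - [[-39, 5, 0, 0, 0, 0], [-39, 5, 0, 0, 0, 0], [-39, 5, 0, 0, 0, 0], [-38.5, 4, 0, 0, 0, 0], [0, 0, 15, 0, 0, 0], [0, 0, 15, 0, 0, 0], [0, 0, 10, 0, 0, 0], [0, 0, 0, 0, 0, 0]]

```text
time_s: 17.9
ee_pos: [581.4, -108.8, 129.0]
ee_rot: [179.9, -0.3, -180.0]
force: [-0.2, 1.2, -1.5]
gripper_width: 16.5
gripper_force: 35.0
```

Request:
hand_motion:
  increments:
    - [[0, 0, 0, 0, 0, 0], [0, 0, 0, 0, 0, 0]]

```text
time_s: 18.1
ee_pos: [583.5, -109.4, 132.6]
ee_rot: [-180.0, 0.1, 180.0]
force: [0.0, 0.1, -0.6]
gripper_width: 16.4
gripper_force: 35.0
```

```bash
python3 -c "
from h import *
cv2.imwrite('pics/w9.png',grab_frame('wrist'))
togo(582,-108.6,107)"
```

```text
tcp [ 583.6 -109.4  132.8] [-1.8e+02  1.0e-01  1.8e+02] tool move [ 1.7  0.8 25.8]
```

View pics/w9.png

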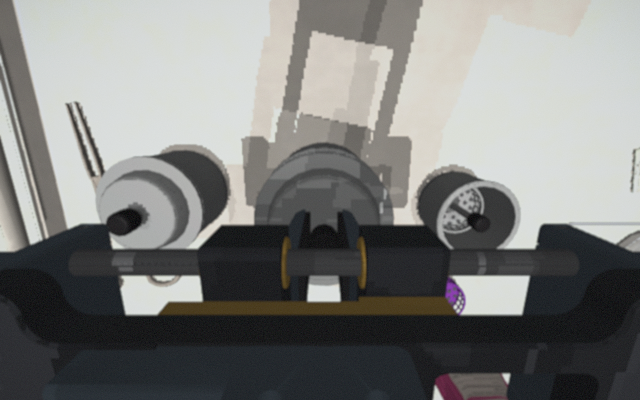

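The lid is above the large jar and hides its rim symmetrically about column 324. I lower it in small steps.

Request:
hand_motion:
  increments:
    - [[0.7, 0.5, 6, 0, 0, 0], [0, 0, 6, 0, 0, 0], [0, 0, 6, 0, 0, 0], [0, 0, 0, 0, 0, 0], [0, 0, 0, 0, 0, 0]]

```text
time_s: 18.65
ee_pos: [582.4, -108.7, 113.6]
ee_rot: [180.0, -0.0, -180.0]
force: [0.1, -0.0, -0.6]
gripper_width: 16.4
gripper_force: 35.0
```

Request:
hand_motion:
  increments:
    - [[0, 0, 2, 0, 0, 0], [0, 0, 2, 0, 0, 0], [0, 0, 0, 0, 0, 0], [0, 0, 0, 0, 0, 0], [0, 0, 0, 0, 0, 0]]

```text
time_s: 19.15
ee_pos: [582.6, -108.7, 110.1]
ee_rot: [180.0, 0.0, -180.0]
force: [-0.8, 0.6, -1.1]
gripper_width: 16.6
gripper_force: 35.0
```

Request:
hand_motion:
  increments:
    - [[0, 0, 1, 0, 0, 0], [0, 0, 0, 0, 0, 0], [0, 0, 0, 0, 0, 0]]

```text
time_s: 19.45
ee_pos: [582.5, -108.7, 108.9]
ee_rot: [180.0, -0.0, -180.0]
force: [0.0, 0.1, -1.3]
gripper_width: 16.3
gripper_force: 35.0
```

Request:
hand_motion:
  increments:
    - [[0, 0, 1, 0, 0, 0], [0, 0, 0, 0, 0, 0], [0, 0, 0.5, 0, 0, 0], [0, 0, 0, 0, 0, 0], [0, 0, 0, 0, 0, 0]]

```text
time_s: 19.95
ee_pos: [582.5, -108.7, 107.4]
ee_rot: [180.0, 0.0, -180.0]
force: [-0.3, -0.5, -0.8]
gripper_width: 16.3
gripper_force: 35.0
```

Request:
hand_motion:
  increments:
    - [[0, 0, 0, 0, 0, 0], [0, 0, 0, 0, 0, 0], [0, 0, 0, 0, 0, 0], [0, 0, 0, 0, 0, 0], [0, 0, -10, 0, 0, 0], [0, 0, -30, 0, 0, 0], [0, 0, -45, 0, 0, 0], [0, 0, 0, 0, 0, 0]]
  jaw: 40

```text
time_s: 20.75
ee_pos: [586.3, -109.5, 199.7]
ee_rot: [-179.8, 0.8, -180.0]
force: [1.0, 0.3, 0.2]
gripper_width: 39.9
gripper_force: 0.0
```

Request:
hand_motion:
  increments:
    - [[0, 0, 0, 0, 0, 0], [0, 0, 0, 0, 0, 0]]

```text
time_s: 20.95
ee_pos: [581.8, -108.6, 191.8]
ee_rot: [180.0, -0.1, -180.0]
force: [0.3, -0.4, -0.9]
gripper_width: 40.3
gripper_force: 0.0
```

```bash
python3 - <<'E'
from h import *
m=camera_model("wrist");f=grab_frame("wrist");cv2.imwrite("pics/w10.png",f)
p=dark(f,323,195,25);print(p,plane(m,*p[0],113).round(1));togo(418,234.8,194)
mt=camera_model("top");t=grab_frame("top");cv2.imwrite("pics/top2.png",t)
E
```

```text
(array([323.22435897, 203.94551282]), array([ 16,  24,  19,  21, 312], dtype=int32)) [ 583.6 -109.3  113. ]
tcp [ 581.7 -108.5  191.3] [ 1.8e+02 -1.0e-01 -1.8e+02] tool move [163.7 343.3  -2.1]
```

View pics/w10.png

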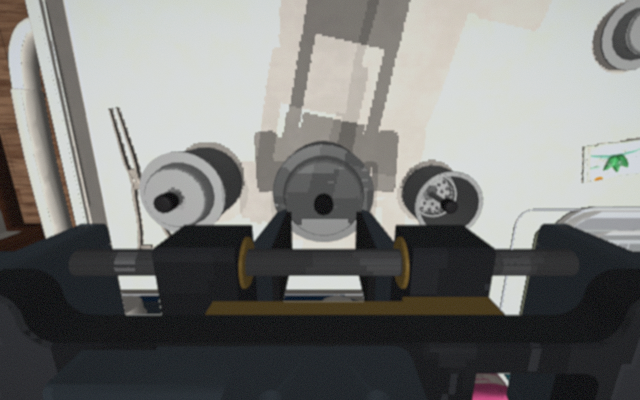

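The large lid looks flat and concentric on the jar, knob at (323,204) → (583.6,-109.3), against the jar at (582.9,-108.7). Next I check bucket clearance for the small lid pick.

```bash
python3 - <<'E'
from h import *
print([x.round(0) if hasattr(x,'round') else x for x in two(camera_model("top"),(121,255),camera_model("side"),(290,106))])
E
```

```text
[array([465., 366., 165.]), np.float64(8.0)]
```

Request:
hand_motion:
  increments:
    - [[20.5, 42.9, 0, 0, 0, 0], [20.5, 42.9, 0, 0, 0, 0], [20.5, 42.9, 0, 0, 0, 0], [20.5, 42.9, 0, 0, 0, 0], [20.5, 42.9, 0, 0, 0, 0], [20.5, 42.9, 0, 0, 0, 0], [20.5, 42.9, 0, 0, 0, 0], [20.5, 42.9, 0, 0, 0, 0]]
  jaw: 50

```text
time_s: 21.85
ee_pos: [416.9, 235.7, 191.6]
ee_rot: [-180.0, -0.1, 180.0]
force: [1.4, -0.0, 0.3]
gripper_width: 50.1
gripper_force: 0.0
```

Request:
hand_motion:
  increments:
    - [[0, 0, 45, 0, 0, 0], [0, 0, 40, 0, 0, 0], [0, 0, 0, 0, 0, 0], [0, 0, 0, 0, 0, 0], [0, 0, 0, 0, 0, 0]]

```text
time_s: 22.35
ee_pos: [420.0, 234.9, 109.1]
ee_rot: [179.9, 0.2, 180.0]
force: [-0.1, 0.4, 0.1]
gripper_width: 49.6
gripper_force: 0.0
```

```bash
python3 - <<'E'
from h import *
m=camera_model("wrist");f=grab_frame("wrist");cv2.imwrite("pics/w11.png",f)
p=dark(f,323,195,30);print(p,plane(m,*p[0],42).round(1));togo(418,234.8,36)
E
```

```text
(array([325.08630952, 202.98809524]), array([ 23,  27,  19,  22, 336], dtype=int32)) [417.9 235.9  42. ]
tcp [420.1 234.9 109.3] [179.9   0.2 180. ] tool move [ 2.3 -0.2 73.3]
```

Request:
hand_motion:
  increments:
    - [[1.5, 0.7, 30, 0, 0, 0], [0, 0, 30, 0, 0, 0], [0, 0, 12, 0, 0, 0], [0, 0, 0, 0, 0, 0], [0, 0, 0, 0, 0, 0]]

```text
time_s: 22.9
ee_pos: [418.3, 235.6, 36.8]
ee_rot: [179.9, 0.1, 180.0]
force: [0.4, -0.4, 0.2]
gripper_width: 50.1
gripper_force: 0.0
```

Request:
hand_motion:
  increments:
    - [[0, 0, 0, 0, 0, 0], [0, 0, 0, 0, 0, 0], [0, 0, 0, 0, 0, 0], [0, 0, 0, 0, 0, 0], [0, 0, 0, 0, 0, 0], [0, 0, 0, 0, 0, 0], [0, 0, 0, 0, 0, 0]]
  jaw: 8
  grip_n: 35

```text
time_s: 23.6
ee_pos: [417.2, 235.3, 35.7]
ee_rot: [180.0, 0.0, -180.0]
force: [-0.5, -0.2, 3.1]
gripper_width: 16.3
gripper_force: 35.0
```

```bash
python3 -c "
from h import *
togo(418,234.8,36)"
```

```text
tcp [417.2 235.3  35.7] [ 180.    0. -180.] tool move [-0.8 -0.5 -0.3] 
```

Request:
hand_motion:
  increments:
    - [[0, 0, -16, 0, 0, 0], [0, 0, -40, 0, 0, 0], [0, 0, -45, 0, 0, 0], [0, 0, -35, 0, 0, 0], [0, 0, 0, 0, 0, 0], [0, 0, 0, 0, 0, 0], [0, 0, 0, 0, 0, 0]]

```text
time_s: 24.3
ee_pos: [415.9, 234.6, 169.9]
ee_rot: [-179.9, -0.2, -180.0]
force: [-0.5, -0.4, -1.2]
gripper_width: 16.3
gripper_force: 35.0
```

```bash
python3 -c "
from h import *
togo(598,26.4,170)"
```

```text
tcp [415.9 234.6 169.9] [-179.9   -0.2 -180. ] tool move [-182.1 -208.2   -0.3]
```

Request:
hand_motion:
  increments:
    - [[-30.2, -34.8, 0, 0, 0, 0], [-30.2, -34.8, 0, 0, 0, 0], [-30.2, -34.8, 0, 0, 0, 0], [-30.2, -34.8, 0, 0, 0, 0], [-30.2, -34.8, 0, 0, 0, 0], [-30.2, -34.8, 0, 0, 0, 0], [0, 0, 20, 0, 0, 0], [0, 0, 20, 0, 0, 0]]

```text
time_s: 25.1
ee_pos: [598.2, 24.8, 128.7]
ee_rot: [180.0, -0.2, 179.9]
force: [0.9, 0.5, -1.3]
gripper_width: 16.7
gripper_force: 35.0
```

Request:
hand_motion:
  increments:
    - [[0, 0, 15, 0, 0, 0], [0, 0, 0, 0, 0, 0], [0, 0, 0, 0, 0, 0], [0, 0, 0, 0, 0, 0], [0, 0, 0, 0, 0, 0]]

```text
time_s: 25.6
ee_pos: [598.7, 26.5, 117.3]
ee_rot: [180.0, 0.1, -180.0]
force: [0.7, 0.1, -0.9]
gripper_width: 16.3
gripper_force: 35.0
```

```bash
python3 -c "
from h import *
togo(598,26.3,91)"
```

```text
tcp [598.7  26.5 117.3] [ 1.8e+02  1.0e-01 -1.8e+02] tool move [ 0.8 -0.2 26.3]
```

Request:
hand_motion:
  increments:
    - [[0.5, 0, 6, 0, 0, 0], [0, 0, 6, 0, 0, 0], [0, 0, 6, 0, 0, 0], [0, 0, 0, 0, 0, 0], [0, 0, 0, 0, 0, 0]]

```text
time_s: 26.1
ee_pos: [597.6, 26.4, 98.1]
ee_rot: [180.0, -0.0, -180.0]
force: [-0.4, 0.2, -0.4]
gripper_width: 16.3
gripper_force: 35.0
```

Request:
hand_motion:
  increments:
    - [[0, 0, 2, 0, 0, 0], [0, 0, 2, 0, 0, 0], [0, 0, 0, 0, 0, 0], [0, 0, 0, 0, 0, 0], [0, 0, 0, 0, 0, 0]]

```text
time_s: 26.6
ee_pos: [597.8, 26.4, 94.5]
ee_rot: [180.0, 0.0, -180.0]
force: [-0.0, -0.5, -0.9]
gripper_width: 16.2
gripper_force: 35.0
```

Request:
hand_motion:
  increments:
    - [[0, 0, 1, 0, 0, 0], [0, 0, 0, 0, 0, 0], [0, 0, 0, 0, 0, 0]]

```text
time_s: 26.9
ee_pos: [597.7, 26.4, 93.4]
ee_rot: [180.0, 0.0, -180.0]
force: [0.5, -0.6, -0.1]
gripper_width: 16.5
gripper_force: 35.0
```

Grip tip height was 35.7, so the lid is seated at about 90.7. I go 2 mm further, then release and back off to where both jars are in view.

Request:
hand_motion:
  increments:
    - [[0, 0, 1, 0, 0, 0], [0, 0, 0, 0, 0, 0], [0, 0, 1, 0, 0, 0], [0, 0, 0, 0, 0, 0], [0, 0, 0, 0, 0, 0]]

```text
time_s: 27.4
ee_pos: [597.7, 26.4, 91.4]
ee_rot: [180.0, -0.0, -180.0]
force: [-1.0, 0.8, -0.9]
gripper_width: 16.6
gripper_force: 35.0
```

Request:
hand_motion:
  increments:
    - [[0, 0, 0, 0, 0, 0], [0, 0, 0, 0, 0, 0], [0, 0, 0, 0, 0, 0], [0, 0, 0, 0, 0, 0], [0, 0, -10, 0, 0, 0], [0, 0, -30, 0, 0, 0], [0, 0, -45, 0, 0, 0], [0, 0, -20, 0, 0, 0]]
  jaw: 40

```text
time_s: 28.2
ee_pos: [599.5, 26.4, 201.3]
ee_rot: [180.0, 0.4, -180.0]
force: [0.1, 0.5, -1.2]
gripper_width: 39.8
gripper_force: 0.0
```

Request:
hand_motion:
  increments:
    - [[0, 0, 0, 0, 0, 0], [0, 0, 0, 0, 0, 0], [0, 0, 0, 0, 0, 0]]

```text
time_s: 28.5
ee_pos: [596.7, 26.3, 195.0]
ee_rot: [180.0, -0.2, -180.0]
force: [-0.9, -0.4, -0.3]
gripper_width: 39.9
gripper_force: 0.0
```

```bash
python3 - <<'E'
from h import *
m=camera_model("wrist");f=grab_frame("wrist")
p=dark(f,323,195,25);print(p[0],plane(m,*p[0],97).round(1))
ms,mt=camera_model("side"),camera_model("top");s=grab_frame("side")
cv2.imwrite("pics/w12.png",np.vstack([f[120:245,:],cv2.resize(s[140:300,230:390],None,fx=2.8,fy=2.8,interpolation=2)[:,:448].repeat(1,1) if 0 else cv2.copyMakeBorder(cv2.resize(s[140:300,230:390],None,fx=2.8,fy=2.8,interpolation=2),0,0,0,192,cv2.BORDER_CONSTANT)]))
E
```

```text
[323.51724138 198.65900383] [598.6  25.9  97. ]
```

View pics/w12.png

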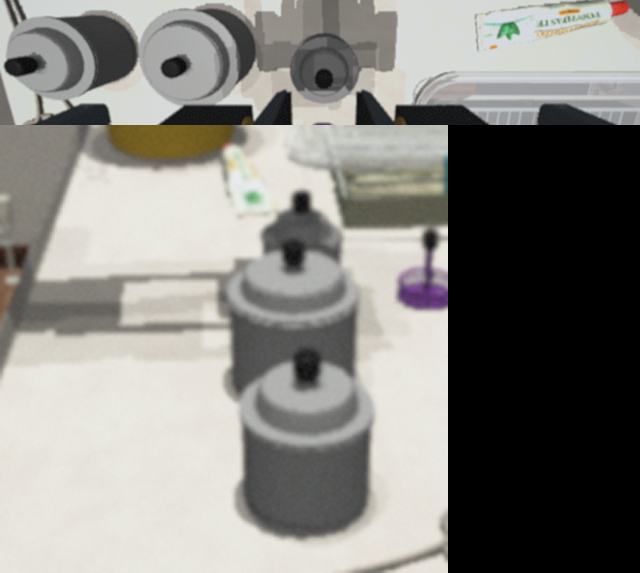

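Both lids look level: large knob at (292,254) and small at (301,203) in the picture, with the purple insert untouched. I'll check the lid heights by triangulation, then hand in.

```bash
python3 - <<'E'
from h import *
mw,ms=camera_model("wrist"),camera_model("side");f,s=grab_frame("wrist"),grab_frame("side")
for n,a,b,z in(("L",(175,187),(334,186),113),("S",(323,198),(337,168),97),("closed",(20,186),(339,226),105)):
    p,q=dark(f,*a),dark(s,*b,r=9); P,g=two(mw,p[0],ms,q[0]); print(n,P.round(1),round(g,1),z)
E
```

```text
L [ 583.4 -109.2  112.7] 0.3 113
S [598.6  25.9  95.3] 0.6 97
closed [ 583.8 -256.3  104.7] 0.8 105
```

```bash
python3 -c "
from workcell import *
print(job_done())"
```

```text
the job is handed in; nothing more can be done
None
```

I put both inserts in their jars and seated both lids, then handed the job in at about 29 s of the 90 s; the final triangulation put the lid knobs within 2 mm of their seated heights and 1 mm of the jar centres, the closed jar did not measurably move, and the hand-in returned no verdict.

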